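Open the leaf humidifier for refilling

ROBOT

A 6-joint arm with a two-finger parallel gripper is mounted at the origin on the work surface. World frame = base frame: x ahead of the robot, y to its left, z up, the work surface at z = 0. Lengths are in mm, angles in rad, forces in N, time in s.
With the tool pointing down it reaches from about 350 to 975 mm from the base axis. Payload 17.4 kg.
Tool frame: the origin (TCP) lies at the very end of the fingers, on their centre line; the grasp point (between the pads) lies 19 mm behind it (hold_point_z is the z of the grasp point in the tool frame, in mm); z points along the fingers, y is the line along which they close (so a half turn about z gives the same grasp; the last joint's range is limited). The gripper opens to 85 mm and grips with 20 to 120 N. Pads are 22 mm wide; open, the fingers measure 114 mm over their backs; the gripper's body (76 mm by 85 mm) begins 54 mm behind the grasp point. The pads swing forward as they close: fully open they stand 13 mm farther back than shut.
Start: joints at [1.251, 0.116, 1.442, -0, 1.584, -0.038], TCP at [187.715, 648.379, 231.303] pointing down, gripper open.
Joint ranges: [-2.83, 2.83], [-0.83, 2.19], [0.07, 2.5], [-1.14, 4.28], [0.01, 3], [-2.97, 2.97]. Speed limits (rad/s): [1.89, 1.89, 2.22, 3.14, 3.14, 3.14].

INTERFACE

Orientations are given as a 3x3 rotation matrix whose columns are the frame's x, y, z axes.
In Python, from workcell import state, capture, calibration, close_job, hold_point_z gives the robot as it stands.
- The arm moves only by the tool move_arm, never from a script. Its argument "increments" is one flat list of numbers, 5 for each row, row after row: the opening, from 0 (shut) to 1 (fully open), then the shift along the world's x, y, z in mm, then the turn about the world's z in rad. A call has 1 to 5 rows; each row is the pose to reach, as a shift and turn from the pose commanded when the call began; what a row does not reach only later rows make up. A row lasts 1/12 s, in which the tool goes at most 41.7 mm and 7.16 degrees, less where a joint would pass 70% of its speed; a pose out of reach is approached as far as the arm can. A call with a gripper value outside its range is refused whole. The fingers move at their own pace and stop on an object; "newtons" is the grip in N (left out, the last holds). Time passes only in rows, so rows that repeat a pose let the fingers close. It gives the time, the measured TCP pose, the force, the opening and the grip force at its end, in the units of the state.
- state(): the state, without advancing time (a new reading comes with each control period).
- capture(name): name is "side" or "top" or "wrist"; returns (picture, depth): 480x640x3 uint8, blue, green, red; 480x640 float32, mm along the optical axis (not along the pixel's ray), 0 where there is no reading.
- calibration(name): a dict with "fov_y" (degrees; the focal length in pixels is half the picture's height over the tangent of half this angle, whatever the lens; pixels are square), "cx", "cy" (the principal point, pixels), "pose" (4x4, takes a point from camera to world coordinates); the wrist camera has in their place "mount" (4x4, takes a point from camera to tool coordinates, whose origin is the TCP and whose axes are the flange's). Camera axes: x right, y down, z forward; pixel columns grow to the right and rows downward; lengths in mm; the calibration is good to about 2 mm. A picture is of the moment at which its call begins: read the wrist's pose just before it. calibration takes no time and is no camera call.
- close_job(): hands the job in; it is judged then, once.
The state is a dict: "time": time; "joints": joint angles; "qd": joint speeds; "effort": joint torques, N m; "eef_pos": TCP position; "ee_rot": TCP orientation; "ft_force": force on the tool from outside, world axes, zero at the start; "wrist_torque": the same for the moment, N m; "opening": finger opening in mm; "grasp_force": force on a finger pad.
Only numpy, scipy, OpenCV 4.12 (cv2) and the standard library are available. Lean on these libraries where they do the work, as an engineer would, in place of code of your own. Each camera call takes 0.05 s, during which the arm holds its last target. There are 200 camera calls.

TASK

Refill time at the cigar bench: first turn the humidifier's mist dial fully off (anticlockwise to its stop), then take the screw cap off the water tank that is seated on the humidifier. Nobody remembers whether that cap has a normal or a reverse thread, so try loosening it one way and, if it will not come off, the other way; about a quarter turn the right way frees it. Finish while still holding the cap upright, lifted a hand's breadth (about 10 cm) straight above its tank, with the dial still off; leave the spare tank with its cap and the other things on the bench alone.

Things in the scene. Friction and masses are not known exactly. Their poses are not given: they have to be found in the camera images.
- dial (a joint): mist dial of the humidifier, rad: 0 is off, its anticlockwise end stop (seen from above); grows clockwise to 2.6. It stays where it is left and turns with about 0.04 N m. Starts between 1.0 and 2.3
- dial_grip (a point): point on the dial's upright axis, 31 mm above the dial's underside, 67 mm above the bench. The dial is a 44 mm disc carrying an upright grip bar 42 mm long, 14 mm thick, which ends 7 mm above this point and is free for the fingers down to 23 mm below it (the disc's top). This point turns with the dial: its x axis lies along the bar, its y axis across it
- tank_seat (a point): middle of the round tank seat, on the top of the humidifier's plinth 30 mm above the bench (grey plinth 130 x 300 x 30 mm, fixed to the bench). The tank standing here is the one to open. The dial lies 160 mm from here along this point's -y axis; a 28 mm high black mist cone stands on the plinth between and behind them
- tank_a: one of two white water tanks that look alike, fixed, 90 mm diameter, origin at the centre of its underside at bench height, z up, shoulder 70 mm above it. One of tank_a and tank_b sits in the humidifier's seat, the other stands on the bench as a spare. One has a normal thread, the other a reverse one; which is which cannot be seen
- tank_b: the other tank, same sizes as tank_a
- cap_a: black ribbed round screw cap of tank_a, loose, 52 mm diameter, 30 mm high, about 60 g, origin at the centre of its underside, z up. Screwed on, its underside is 72 mm above the tank's (2 mm above the shoulder), with 3 mm of vertical play; turning does not raise it: pull up to find out whether it is free. It is clear of the neck once it has risen more than 25 mm
- cap_b: cap of tank_b, same sizes as cap_a, the other hand of thread. Both caps have a coarse part-turn thread: the right way the cap turns loosely, is free to lift after 60 degrees and stops again at about 125 degrees, so turn it 80 to 100 degrees; the wrong way it jams within about 6 degrees and the fingers slip round it
- cup: bystander: grey cup, 76 mm diameter, 85 mm high, origin at the centre of its underside
- phone: bystander: black slab phone lying flat, 72 x 148 x 9 mm, origin at the centre of its underside
- tin: bystander: flat round metal tin, 68 mm diameter, 24 mm high, origin at the centre of its underside
There are look-alikes about, which are no part of the job. What is shaped like the tank_a but orange or red is not meant.

How it is judged (in metres and radians):
On the way, in this order (a step that is already met when the one before it is completed fails the run):
1. the dial is turned fully off while both caps are still on (value of joint dial below 0.08 rad and z of cap_a in the frame of tank_a below 0.082 m and z of cap_b in the frame of tank_b below 0.082 m), for 0.2 s.
2. the cap of the tank on the humidifier is off and gripped, clear of its neck (((horizontal distance between tank_a and tank_seat below 0.03 m and z of cap_a in the frame of tank_a above 0.102 m and contact force between the fingers and cap_a above 1 N) or (horizontal distance between tank_b and tank_seat below 0.03 m and z of cap_b in the frame of tank_b above 0.102 m and contact force between the fingers and cap_b above 1 N))), for 0.2 s.
At the end, for the whole second after the job is handed in: Dial within 0.08 rad of off; the seated tank's cap gripped (over 1 N), still, 60 to 180 mm above its screwed-on height, within 40 mm of its tank's axis, tilted under 0.3 rad, touching neither tank nor bystanders; the spare tank's cap still on (value of joint dial below 0.08 rad and ((horizontal distance between tank_a and tank_seat below 0.03 m and z of cap_a in the frame of tank_a between 0.132 and 0.252 m and horizontal distance between cap_a and tank_a below 0.04 m and angle between cap_a's own z axis and vertical below 0.3 rad and contact force between the fingers and cap_a above 1 N and contact force between cap_a and tank_a below 0.05 N and contact force between cap_a and phone below 0.05 N and contact force between cap_a and tin below 0.05 N and contact force between cap_a and cup below 0.05 N and linear speed of cap_a below 0.03 m/s) or (horizontal distance between tank_b and tank_seat below 0.03 m and z of cap_b in the frame of tank_b between 0.132 and 0.252 m and horizontal distance between cap_b and tank_b below 0.04 m and angle between cap_b's own z axis and vertical below 0.3 rad and contact force between the fingers and cap_b above 1 N and contact force between cap_b and tank_b below 0.05 N and contact force between cap_b and phone below 0.05 N and contact force between cap_b and tin below 0.05 N and contact force between cap_b and cup below 0.05 N and linear speed of cap_b below 0.03 m/s)) and ((horizontal distance between tank_a and tank_seat below 0.03 m and distance between cap_b and tank_b below 0.082 m and distance of cap_b from where it was at the start of the episode below 0.012 m) or (horizontal distance between tank_b and tank_seat below 0.03 m and distance between cap_a and tank_a below 0.082 m and distance of cap_a from where it was at the start of the episode below 0.012 m))); the arm keeps its last pose, push and grip.
It fails at once if the cap is taken off while the dial is still on (value of joint dial above 0.12 rad and (z of cap_a in the frame of tank_a above 0.087 m or z of cap_b in the frame of tank_b above 0.087 m)).
It fails at once if the spare tank's cap is moved more than 12 mm ((horizontal distance between tank_a and tank_seat below 0.03 m and distance of cap_b from where it was at the start of the episode above 0.012 m) or (horizontal distance between tank_b and tank_seat below 0.03 m and distance of cap_a from where it was at the start of the episode above 0.012 m)).
It fails at once if a bystander (cup, phone or tin) is moved more than 30 mm or tipped (distance of any of cup, phone, tin from where it was at the start of the episode above 0.03 m or angle between any of cup, phone, tin's own z axis and vertical above 0.5 rad).
It also fails if it takes over 72 s, if anything falls off the work surface, if the arm or the gripper's body presses on something with over 40 N, if the wrist force passes 120 N, or if a joint passes its speed limit or range.

## Working session

There is one attempt and no reset: what is moved stays moved. The work goes in short steps, Python scripts to look and compute and a tool call to move; the robot and the scene stay as the last step left them, time stands still between calls to the robot, and variables do not carry over. Pictures are saved under pics/ and viewed, at most 10 in all, crops included, and the job is handed in when it is done.

Besides the shell and the picture viewer there is one more tool, called after ">>>" as a command line: name --argument value ..., lists and objects as JSON in quotes. move_arm: Moves the arm, as the interface text tells. Its arguments: {"type":"object","properties":{"increments":{"type":"array","items":{"type":"number"}},"newtons":{"type":"number"}},"required":["increments"]}

```bash
mkdir -p pics
python3 - <<'E'
from workcell import *
import cv2,numpy as np
s=state();print(s['time'],s['eef_pos'],s['ee_rot'],hold_point_z,s['opening'])
for n in('top','side'):
    p,d=capture(n);np.savez(f'{n}0.npz',p=p,d=d);cv2.imwrite(f'pics/{n}0.png',p);c=calibration(n);print(n,c)
E
```

```text
0.0 [187.68362816 648.19713871 230.59603339] [[-9.60545833e-01  2.78121528e-01 -3.44071859e-04]
 [ 2.78121737e-01  9.60545269e-01 -1.04221255e-03]
 [ 4.06348493e-05 -1.09678679e-03 -9.99999398e-01]] -18.700000000000003 85.33753100849925
top {'fov_y': 49.86277839362699, 'cx': 320.51482509309125, 'cy': 246.51998451987282, 'pose': array([[-6.46533481e-03, -9.98473620e-01,  5.48509850e-02,
         5.20951159e+02],
       [-9.99770063e-01,  5.33274710e-03, -2.07697437e-02,
        -1.62102956e+01],
       [ 2.04455347e-02, -5.49726561e-02, -9.98278512e-01,
         1.18870845e+03],
       [ 0.00000000e+00,  0.00000000e+00,  0.00000000e+00,
         1.00000000e+00]])}
side {'fov_y': 52.234623028718424, 'cx': 316.06254571107394, 'cy': 235.86285323784645, 'pose': array([[ 7.59547148e-01, -4.48927779e-01,  4.70693084e-01,
         2.36888739e+01],
       [-6.50420187e-01, -5.31381816e-01,  5.42758644e-01,
        -6.77321799e+02],
       [ 6.45831313e-03, -7.18399064e-01, -6.95601232e-01,
         8.69798299e+02],
       [ 0.00000000e+00,  0.00000000e+00,  0.00000000e+00,
         1.00000000e+00]])}
```

View pics/top0.png

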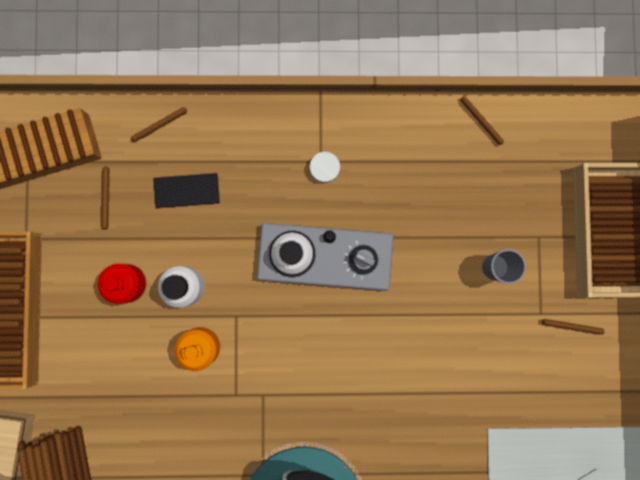

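View pics/side0.png

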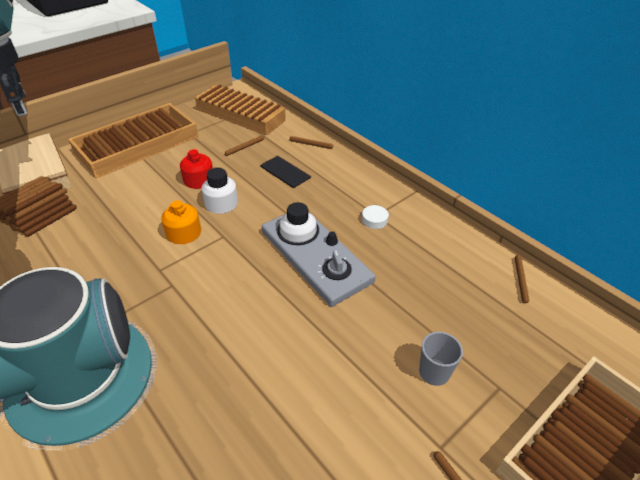

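The top view shows the grey plinth with the seated white tank and black cap at (291,253), the dial at (362,260) and the mist cone at (330,237). The candidates for the tank are:
- Seated white tank (291,253): chosen, because it is the one on the plinth.
- Spare white tank (180,287).
- Orange (197,349) and red (121,284): look-alikes.

The tin is at (324,167), the phone at (187,190) and the cup at (504,266).

```bash
cat > h.py <<'E'
from workcell import *
import cv2,numpy as np
def K(c): f=240/np.tan(np.radians(c['fov_y']/2)); return f,c['cx'],c['cy']
def ray(c,P,uv,z):
    f,cx,cy=K(c); r=P[:3,:3]@np.array([(uv[0]-cx)/f,(uv[1]-cy)/f,1]); return P[:3,3]+r*(z-P[2,3])/r[2]
def cloud(c,P,d):
    f,cx,cy=K(c); v,u=np.mgrid[:480,:640]; X=np.stack([(u-cx)/f*d,(v-cy)/f*d,d],-1)
    return X@P[:3,:3].T+P[:3,3]
E
python3 - <<'E'
from h import *
c=calibration('top');z=np.load('top0.npz');p,d=z['p'],z['d'];W=cloud(c,c['pose'],d)
for n,(u,v) in dict(cap=(291,253),spare=(175,287),dial=(362,260),bench=(300,350),plinth=(320,270),tin=(324,167)).items(): print(n,np.median(W[v-2:v+3,u-2:u+3].reshape(-1,3),0).round(1))
g=p.max(2)
def blob(u0,v0,r,mask):
    m=np.zeros((480,640),np.uint8);cv2.circle(m,(u0,v0),r,255,-1);m&=mask.astype(np.uint8)*255
    n,l,st,ce=cv2.connectedComponentsWithStats(m);i=1+np.argmax(st[1:,4]);return ce[i],st[i]
h=W[...,2]
for zz in (102,132):
    ce,st=blob(291,253,18,g<70);print('cap',ce,st,ray(c,c['pose'],ce,zz).round(1))
m=(np.hypot(np.mgrid[:480,:640][1]-362,np.mgrid[:480,:640][0]-260)<17)&(h>62)
q=W[m];print('bar',len(q),q.mean(0).round(1),h[m].max());
a=cv2.fitEllipse if 0 else np.linalg.eigh(np.cov(q[:,:2].T));print(a, 'bar yaw',np.arctan2(a[1][1,1],a[1][0,1]))
m=((h>20)&(h<42)&(g>80)).astype(np.uint8);m[:, :245]=0;m[:,400:]=0;m[:210]=0;m[300:]=0
q=np.float32(W[m>0][:,:2]);print('plinth',cv2.minAreaRect(q))
out=cv2.resize(p[215:300,250:400],None,fx=5,fy=5,interpolation=cv2.INTER_CUBIC);cv2.imwrite('pics/crop.png',out)
E
```

```text
cap [567.4  23.4 101.6]
spare [497.6 265.7 102.2]
dial [ 552.5 -129.4   70.9]
bench [350.2   7.4  -1.1]
plinth [531.9 -38.8  29.6]
tin [766.3 -49.6  24.4]
cap [290.53196931 252.39386189] [280 242  22  22 391] [568.6  24.4 102. ]
cap [290.53196931 252.39386189] [280 242  22  22 391] [567.3  23.3 132. ]
bar 133 [ 553.7 -130.4  114.5] 1188.7084535091897
EighResult(eigenvalues=array([ 65.30212949, 645.32658114]), eigenvectors=array([[-0.98489726, -0.17313979],
       [-0.17313979,  0.98489726]])) bar yaw 1.744813040122844
plinth ((562.9267578125, -50.60792541503906), (300.4787902832031, 130.1171417236328), 84.95368194580078)
```

View pics/crop.png

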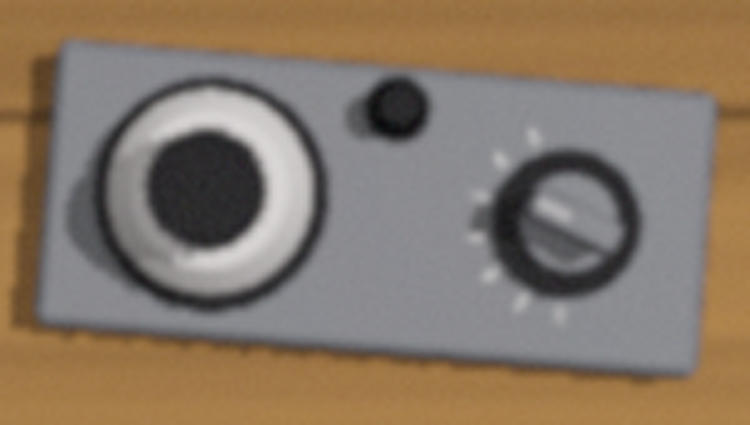

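The crop confirms the choice: the seated tank's cap is at z 102, as it should be. The dial bar's white pointer aims up-left, and the scale runs from about 111° round to 266° (pointing at the robot, which is off). So it needs roughly +2 rad anticlockwise. I'm moving over the dial for a wrist look.

>>> move_arm --increments '[1,14,-30,0,-0.07,1,28,-60,0,-0.14,1,42,-90,0,-0.21,1,56,-120,0,-0.28,1,70,-150,0,-0.35]'

```text
time: 0.52
eef_pos: [258.0, 496.9, 230.8]
ee_rot: [[-0.805, 0.593, -0.0], [0.593, 0.805, -0.001], [-0.0, -0.001, -1.0]]
ft_force: [0.2, 0.2, 0.5]
opening: 85.4
grasp_force: 0.0
```

>>> move_arm --increments '[1,14,-30,0,-0.07,1,28,-60,0,-0.14,1,42,-90,0,-0.21,1,56,-120,0,-0.28,1,70,-150,0,-0.35]'

```text
time: 0.93
eef_pos: [327.9, 346.8, 231.1]
ee_rot: [[-0.553, 0.833, -0.0], [0.833, 0.553, -0.0], [-0.0, -0.0, -1.0]]
ft_force: [-0.2, -0.0, -0.4]
opening: 85.3
grasp_force: 0.0
```

>>> move_arm --increments '[1,14,-30,0,-0.07,1,28,-60,0,-0.14,1,42,-90,0,-0.21,1,56,-120,0,-0.28,1,70,-150,0,-0.35]'

```text
time: 1.35
eef_pos: [397.9, 196.8, 231.2]
ee_rot: [[-0.234, 0.972, 0.0], [0.972, 0.234, 0.0], [0.0, 0.0, -1.0]]
ft_force: [1.9, 0.8, -0.2]
opening: 85.2
grasp_force: 0.0
```

>>> move_arm --increments '[1,14,-30,0,-0.07,1,28,-60,0,-0.14,1,42,-90,0,-0.21,1,56,-120,0,-0.28,1,70,-150,0,-0.35]'

```text
time: 1.77
eef_pos: [468.0, 46.7, 231.2]
ee_rot: [[0.114, 0.993, 0.0], [0.993, -0.114, 0.0], [0.0, 0.0, -1.0]]
ft_force: [0.8, 1.2, 0.4]
opening: 85.5
grasp_force: 0.0
```

>>> move_arm --increments '[1,17,-32,0,-0.07,1,34,-65,0,-0.14,1,51,-98,0,-0.21,1,68,-131,0,-0.28,1,85,-164,0,-0.35]'

```text
time: 2.18
eef_pos: [553.1, -117.6, 231.0]
ee_rot: [[0.448, 0.894, -0.0], [0.894, -0.448, 0.0], [-0.0, -0.0, -1.0]]
ft_force: [0.1, 1.2, 0.8]
opening: 85.2
grasp_force: 0.0
```

>>> move_arm --increments '[1,2,-15,0,-0.05,1,2,-15,0,-0.05,1,2,-15,0,-0.05]'

```text
time: 2.43
eef_pos: [554.6, -131.1, 230.7]
ee_rot: [[0.49, 0.872, -0.001], [0.872, -0.49, 0.0], [-0.0, -0.001, -1.0]]
ft_force: [-0.4, -0.3, 0.4]
opening: 85.2
grasp_force: 0.0
```

```bash
cat >> h.py <<'E'
def wrist():
    s=state();T=np.eye(4);T[:3,:3]=s['ee_rot'];T[:3,3]=s['eef_pos'];p,d=capture('wrist');c=calibration('wrist');P=T@c['mount']
    y=s['ee_rot'][:,1];print('t',s['time'],'tcp',s['eef_pos'].round(1),'yaw_y',np.arctan2(y[1],y[0]).round(3),'q6',s['joints'][5].round(2))
    return p,d,c,P
E
python3 - <<'E'
from h import *
p,d,c,P=wrist();np.savez('w1.npz',p=p,d=d,P=P);cv2.imwrite('pics/w1.png',p)
W=cloud(c,P,d);h=W[...,2]
m=(d>0)&(h>62)&(h<90)&(np.hypot(W[...,0]-554,W[...,1]+132)<30);q=W[m];print(len(q),q.mean(0).round(1),'top',np.percentile(q[:,2],[50,90]).round(1));print('bar',cv2.minAreaRect(np.float32(q[:,:2])));e=np.linalg.eigh(np.cov(q[:,:2].T));v=e[1][:,1];print(np.arctan2(v[1],v[0]))
m=(d>0)&(h>97)&(h<112)&(np.hypot(W[...,0]-568,W[...,1]-24)<45);q=W[m]
if len(q)>20: print('cap',cv2.minEnclosingCircle(np.float32(q[:,:2])),np.median(q[:,2]))
E
```

```text
t 2.4333 tcp [ 554.6 -131.1  230.7] yaw_y -0.512 q6 0.23
735 [ 557.9 -133.8   73.5] top [73.8 74.9]
bar ((557.0874633789062, -135.34591674804688), (41.86283874511719, 13.946712493896484), 64.24828338623047)
1.1178659829184616
cap ((570.8441162109375, 23.196611404418945), 26.70284080505371) 102.19490020969664
```

View pics/w1.png

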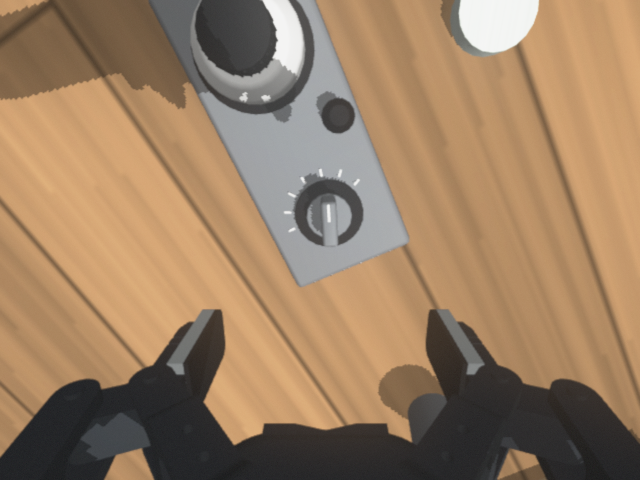

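The wrist view shows the dial at (328,213) with its white pointer towards the tank. The measured bar is 41.9 x 13.9 mm, centred on (557,-135) at z 74, with yaw 1.12. It lies 159 mm from the cap, so all of this fits the description. I'm going down onto it.

>>> move_arm --increments '[1,2,-4,-30,0.06,1,2,-4,-60,0.06,1,2,-4,-90,0.06,1,2,-4,-115,0.06,1,2,-4,-130,0.06]'

```text
time: 2.9
eef_pos: [555.5, -133.0, 98.5]
ee_rot: [[0.434, 0.901, -0.002], [0.901, -0.434, 0.001], [-0.0, -0.003, -1.0]]
ft_force: [-0.2, -0.4, -1.0]
opening: 85.8
grasp_force: 0.0
```

>>> move_arm --increments '[1,0,0,-15,0,1,0,0,-30,0,1,0,0,-42,0,1,0,0,-50,0,1,0,0,-50,0]'

```text
time: 3.32
eef_pos: [556.0, -133.8, 49.8]
ee_rot: [[0.435, 0.901, -0.002], [0.901, -0.435, 0.001], [-0.0, -0.002, -1.0]]
ft_force: [-0.1, -0.4, -0.1]
opening: 85.5
grasp_force: 0.0
```

>>> move_arm --increments '[0,0,0,0,0,0,0,0,0,0,0,0,0,0,0,0,0,0,0,0,0,0,0,0,0]' --newtons 30

```text
time: 3.73
eef_pos: [556.9, -134.7, 51.8]
ee_rot: [[0.436, 0.9, 0.001], [0.9, -0.436, -0.0], [0.0, 0.001, -1.0]]
ft_force: [0.1, 0.6, -0.1]
opening: 25.8
grasp_force: 0.0
```

>>> move_arm --increments '[0,0,0,0,0,0,0,0,0,0,0,0,0,0,0,0,0,0,0,0,0,0,0,0,0]'

```text
time: 4.15
eef_pos: [556.5, -134.6, 51.8]
ee_rot: [[0.436, 0.9, -0.0], [0.9, -0.436, 0.0], [0.0, -0.001, -1.0]]
ft_force: [-5.0, 2.9, 6.5]
opening: 13.5
grasp_force: 32.4
```

>>> move_arm --increments '[0,0,0,0,0.1,0,0,0,0,0.2,0,0,0,0,0.3,0,0,0,0,0.4,0,0,0,0,0.5]'

```text
time: 4.57
eef_pos: [555.7, -134.3, 51.7]
ee_rot: [[-0.054, 0.999, -0.003], [0.999, 0.054, 0.001], [0.001, -0.003, -1.0]]
ft_force: [-16.6, 4.4, 12.7]
opening: 13.3
grasp_force: 33.3
```

>>> move_arm --increments '[0,0,0,0,0.1,0,0,0,0,0.2,0,0,0,0,0.3,0,0,0,0,0.4,0,0,0,0,0.5]'

```text
time: 4.98
eef_pos: [554.9, -134.6, 51.7]
ee_rot: [[-0.526, 0.851, -0.005], [0.851, 0.526, 0.0], [0.003, -0.004, -1.0]]
ft_force: [-24.3, 2.0, 17.9]
opening: 13.6
grasp_force: 34.0
```

>>> move_arm --increments '[0,0,0,0,0.1,0,0,0,0,0.2,0,0,0,0,0.3,0,0,0,0,0.4,0,0,0,0,0.5]'

```text
time: 5.4
eef_pos: [554.2, -135.1, 51.7]
ee_rot: [[-0.869, 0.494, -0.006], [0.494, 0.869, -0.001], [0.005, -0.004, -1.0]]
ft_force: [-30.8, -4.2, 20.5]
opening: 13.4
grasp_force: 34.3
```

>>> move_arm --increments '[0,0,0,0,0.1,0,0,0,0,0.2,0,0,0,0,0.25]'

```text
time: 5.65
eef_pos: [554.1, -135.6, 51.7]
ee_rot: [[-0.965, 0.263, -0.007], [0.263, 0.965, -0.001], [0.006, -0.003, -1.0]]
ft_force: [-31.7, -7.7, 20.1]
opening: 13.0
grasp_force: 34.4
```

```bash
python3 -c "
from workcell import *
s=state();print(s['wrist_torque'],s['ft_force'],s['ee_rot'][:,1],s['joints'],s['opening'])"
```

```text
[-1.08518052  5.39101873 -0.05524888] [-31.73747835  -7.69110939  20.12869573] [ 0.26317816  0.96474217 -0.00312903] [-2.83086280e-01  1.67825357e-03  1.86009804e+00 -3.36660984e-03
  1.28586743e+00 -1.58660060e+00] 12.97331384240129
```

The force shows a few mm of offset from the dial's axis. I'll relieve that while finishing the turn in small steps.

>>> move_arm --increments '[0,-2,0,1,0.02,0,-3,-1,2,0.05,0,-3,-1,2,0.1,0,-3,-1,2,0.15,0,-3,-1,2,0.15]'

```text
time: 6.07
eef_pos: [553.3, -135.9, 52.0]
ee_rot: [[-0.993, 0.118, -0.001], [0.118, 0.993, -0.0], [0.001, -0.001, -1.0]]
ft_force: [4.8, -5.3, -14.5]
opening: 13.5
grasp_force: 31.3
```

```bash
python3 -c "
from workcell import *
s=state();print(s['wrist_torque'],s['ft_force'],s['ee_rot'][:,1],s['joints'],s['opening'])"
```

```text
[-0.82081831 -0.88924935  0.06651475] [  4.81289514  -5.27649358 -14.46841715] [ 1.18369401e-01  9.92969475e-01 -5.54211227e-04] [-2.85352653e-01 -3.41296107e-03  1.86466692e+00 -7.45906192e-04
  1.28124717e+00 -1.73728781e+00] 13.470418264278923
```

>>> move_arm --increments '[0,0,0,-1,0.04,0,0,0,-1,0.08,0,0,0,-1,0.1,0,0,0,-1,0.1]'

```text
time: 6.4
eef_pos: [553.4, -136.0, 52.0]
ee_rot: [[-1.0, 0.022, -0.001], [0.022, 1.0, -0.0], [0.001, -0.0, -1.0]]
ft_force: [-1.8, -5.7, -3.2]
opening: 13.2
grasp_force: 55.0
```

```bash
python3 -c "
from workcell import *
s=state();print(s['wrist_torque'],s['ft_force'],s['ee_rot'][:,1],s['joints'],s['opening'])"
```

```text
[-0.93503643  0.29501515 -1.54817696] [-1.84856684 -5.69859389 -3.23994816] [ 2.24100825e-02  9.99748820e-01 -2.92226689e-04] [-2.85518866e-01 -3.42746335e-03  1.86461306e+00 -4.95242315e-04
  1.28104550e+00 -1.83376148e+00] 13.223675852128107
```

It turned 2.0 rad and now hits the stop firmly (-1.5 N m). I'm releasing, rising and checking.

>>> move_arm --increments '[0.6,0,0,0,0,0.6,0,0,0,0,0.6,0,0,0,0,0.6,0,0,0,0,0.6,0,0,25,0]'

```text
time: 6.82
eef_pos: [551.9, -134.9, 73.4]
ee_rot: [[-1.0, 0.022, -0.006], [0.022, 1.0, 0.002], [0.006, 0.002, -1.0]]
ft_force: [0.3, -0.6, -0.6]
opening: 51.6
grasp_force: 0.0
```

>>> move_arm --increments '[1,0,0,30,0,1,0,0,60,-0.1,1,0,0,90,-0.2,1,0,0,120,-0.3,1,0,0,140,-0.4]'

```text
time: 7.23
eef_pos: [554.2, -135.6, 220.8]
ee_rot: [[-0.91, 0.414, 0.003], [0.414, 0.91, -0.001], [-0.003, 0.001, -1.0]]
ft_force: [0.5, -0.8, 0.5]
opening: 85.3
grasp_force: 0.0
```

>>> move_arm --increments '[1,0,20,0,-0.1,1,0,40,0,-0.2,1,0,60,0,-0.3,1,0,80,0,-0.4,1,0,80,0,-0.4]'

```text
time: 7.65
eef_pos: [553.7, -53.0, 217.6]
ee_rot: [[-0.677, 0.736, 0.001], [0.736, 0.677, 0.001], [0.0, 0.001, -1.0]]
ft_force: [0.8, -0.2, 0.4]
opening: 85.4
grasp_force: 0.0
```

```bash
cat > m.py <<'E'
from h import *
import sys
p,d,c,P=wrist();cv2.imwrite(f'pics/{sys.argv[1]}.png',p)
W=cloud(c,P,d);h=W[...,2]
m=(d>0)&(h>62)&(h<90)&(np.hypot(W[...,0]-554,W[...,1]+135)<30);q=W[m]
if len(q)>20: print('bar',cv2.minAreaRect(np.float32(q[:,:2])))
m=(d>0)&(h>97)&(h<112)&(np.hypot(W[...,0]-568,W[...,1]-24)<45);q=W[m]
if len(q)>20: print('cap',cv2.minEnclosingCircle(np.float32(q[:,:2])),np.median(q[:,2]))
E
python3 m.py w2
```

```text
t 7.65 tcp [553.7 -53.  217.6] yaw_y 0.744 q6 -0.89
bar ((556.4944458007812, -134.37120056152344), (14.199532508850098, 41.70082092285156), 84.31935119628906)
cap ((570.0005493164062, 24.29286003112793), 26.60586166381836) 102.18435359023994
```

View pics/w2.png

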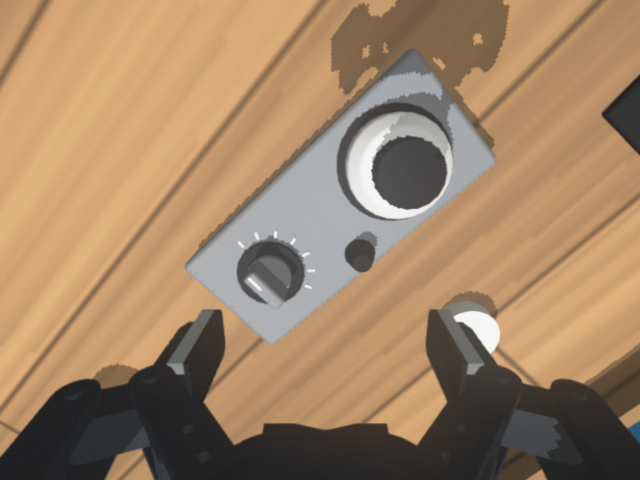

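The bar now lies along -5.7°, which is the seat's x axis, after a turn of 110°. That means the dial is at its off stop. In this view the cap is at (410,172). Grasping showed a wrist bias of about 3 mm, so I'm taking the cap centre as (567.5,23.5).

>>> move_arm --increments '[1,3,20,0,-0.12,1,6,40,0,-0.24,1,9,60,0,-0.36,1,14,77,0,-0.48,1,14,77,-10,-0.6]'

```text
time: 8.12
eef_pos: [568.8, 23.1, 209.0]
ee_rot: [[-0.146, 0.989, 0.003], [0.989, 0.146, 0.001], [0.0, 0.003, -1.0]]
ft_force: [0.1, 0.1, -0.2]
opening: 85.3
grasp_force: 0.0
```

>>> move_arm --increments '[1,0,0,-25,-0.1,1,0,0,-50,-0.14,1,0,0,-75,-0.14,1,0,0,-85,-0.14,1,0,0,-85,-0.14]'

```text
time: 8.53
eef_pos: [566.8, 20.9, 119.9]
ee_rot: [[-0.01, 1.0, -0.004], [1.0, 0.01, -0.0], [0.0, -0.004, -1.0]]
ft_force: [-0.4, 0.8, -0.0]
opening: 84.9
grasp_force: 0.0
```

```bash
python3 m.py w3
```

```text
t 8.5333 tcp [566.8  20.9 119.9] yaw_y 0.01 q6 -0.02
cap ((570.3861694335938, 24.47209358215332), 26.846973419189453) 102.19541731453276
```

>>> move_arm --increments '[1,1,2,-15,0,1,2,3,-30,0,1,2,3,-42,0,1,2,3,-42,0]'

```text
time: 8.92
eef_pos: [569.3, 24.2, 79.3]
ee_rot: [[-0.01, 1.0, -0.001], [1.0, 0.01, -0.0], [-0.0, -0.001, -1.0]]
ft_force: [-0.4, -0.3, 0.1]
opening: 85.4
grasp_force: 0.0
```

>>> move_arm --increments '[0,0,0,0,0,0,0,0,0,0,0,0,0,0,0,0,0,0,0,0,0,0,0,0,0]' --newtons 40

```text
time: 9.33
eef_pos: [570.1, 24.3, 82.0]
ee_rot: [[-0.009, 1.0, 0.001], [1.0, 0.009, -0.0], [-0.0, 0.001, -1.0]]
ft_force: [-4.3, -0.6, 8.2]
opening: 51.1
grasp_force: 40.6
```

>>> move_arm --increments '[0,0,0,0,0,0,0,0,0,0]'

```text
time: 9.5
eef_pos: [570.1, 24.3, 82.0]
ee_rot: [[-0.009, 1.0, 0.001], [1.0, 0.009, -0.0], [-0.0, 0.001, -1.0]]
ft_force: [-3.4, -2.0, 8.1]
opening: 50.4
grasp_force: 40.6
```

The gripper has a hold, but only near the cap's rim, because the pads sit several mm further back at this opening. I'm reopening and regripping 10 mm lower.

>>> move_arm --increments '[0.9,1,0,0,0,0.9,1,0,0,0,0.9,1,0,0,0,0.9,1,0,-5,0,0.9,1,0,-10,0]'

```text
time: 9.92
eef_pos: [570.8, 24.4, 70.1]
ee_rot: [[-0.009, 1.0, 0.0], [1.0, 0.009, -0.0], [-0.0, 0.0, -1.0]]
ft_force: [-0.0, -0.1, -0.2]
opening: 76.9
grasp_force: 0.0
```

>>> move_arm --increments '[0,0,0,0,0,0,0,0,0,0,0,0,0,0,0,0,0,0,0,0,0,0,0,0,0]' --newtons 40

```text
time: 10.33
eef_pos: [570.5, 24.4, 70.1]
ee_rot: [[-0.009, 1.0, -0.001], [1.0, 0.009, 0.0], [0.0, -0.001, -1.0]]
ft_force: [-2.8, 0.1, -1.3]
opening: 51.2
grasp_force: 41.8
```

Run:
```python
from h import *
s=state();print(s['wrist_torque'],s['ft_force'],s['eef_pos'],s['opening'],s['grasp_force'])
p,d=capture('side');cv2.imwrite('pics/s2.png',cv2.resize(p[120:300,220:400],None,fx=3.3,fy=3.3,interpolation=2))
```

```text
[ 0.0403287   0.43504816 -0.04168022] [-2.78833946  0.12031649 -1.2895686 ] [570.50830217  24.42480271  70.14979657] 51.20446696452481 41.83098915964365
```

View pics/s2.png

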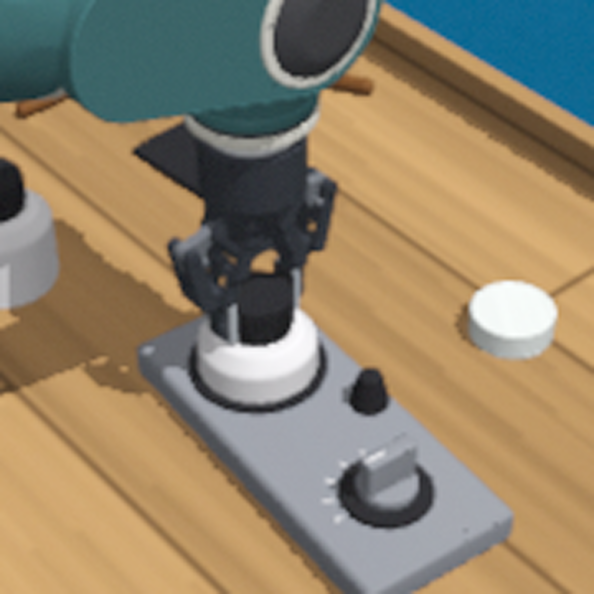

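The crop shows the fingers well round the cap at (265,305) and clear of the shoulder, with the dial bar across the plinth. I'm trying the normal thread first, anticlockwise.

>>> move_arm --increments '[0,0,0,0,0.06,0,0,0,0,0.12,0,0,0,0,0.18,0,0,0,0,0.24,0,0,0,0,0.24]'

```text
time: 10.8
eef_pos: [569.4, 25.9, 70.2]
ee_rot: [[-0.249, 0.968, -0.003], [0.968, 0.249, 0.003], [0.004, -0.002, -1.0]]
ft_force: [-15.2, 14.3, 5.9]
opening: 51.3
grasp_force: 50.9
```

```bash
python3 -c "
from workcell import *
s=state();print(s['wrist_torque'],s['ft_force'],s['ee_rot'][:,1],s['joints'][5],s['opening'])"
```

```text
[ 2.22845681  2.43658242 -1.35688524] [-15.22487349  14.27077967   5.85231263] [ 0.96843273  0.24926369 -0.00238021] -0.2537632361740564 51.27196723339309
```

Turning anticlockwise jams (-1.36 N m), so the thread is reversed. I'm turning clockwise about 1.65 rad, roughly 90° net.

>>> move_arm --increments '[0,0,0,0,-0.11,0,0,0,0,-0.22,0,0,0,0,-0.33,0,0,0,0,-0.44,0,0,0,0,-0.55]'

```text
time: 11.22
eef_pos: [571.0, 24.4, 70.5]
ee_rot: [[0.302, 0.953, 0.001], [0.953, -0.302, -0.0], [0.0, 0.001, -1.0]]
ft_force: [-0.0, -0.4, -0.9]
opening: 50.8
grasp_force: 50.0
```

```bash
python3 -c "
from workcell import *
s=state();print(s['wrist_torque'],s['ft_force'],s['ee_rot'][:,1],s['joints'][5],s['opening'])"
```

```text
[ 0.02290795  0.02610739 -0.03281668] [-0.01992496 -0.41479669 -0.92197215] [ 9.53418419e-01 -3.01650189e-01  6.94766140e-04] 0.304453568310122 50.77804376322708
```

It now turns loosely, so I'm carrying on.

>>> move_arm --increments '[0,0,0,0,-0.11,0,0,0,0,-0.22,0,0,0,0,-0.33,0,0,0,0,-0.44,0,0,0,0,-0.55]'

```text
time: 11.63
eef_pos: [570.9, 24.3, 70.4]
ee_rot: [[0.756, 0.655, 0.001], [0.655, -0.756, -0.0], [0.0, 0.0, -1.0]]
ft_force: [0.2, -0.0, -1.2]
opening: 51.1
grasp_force: 50.0
```

>>> move_arm --increments '[0,0,0,0,-0.11,0,0,0,0,-0.22,0,0,0,0,-0.33,0,0,0,0,-0.44,0,0,0,0,-0.52]'

```text
time: 12.05
eef_pos: [571.0, 24.3, 70.5]
ee_rot: [[0.981, 0.193, 0.001], [0.193, -0.981, -0.0], [0.001, 0.0, -1.0]]
ft_force: [-0.0, -0.2, -1.0]
opening: 51.1
grasp_force: 50.0
```

>>> move_arm --increments '[0,0,0,2,0,0,0,0,5,0,0,0,0,8,0]'

```text
time: 12.3
eef_pos: [570.8, 24.4, 78.7]
ee_rot: [[0.98, 0.201, 0.0], [0.201, -0.98, -0.0], [0.0, 0.0, -1.0]]
ft_force: [0.6, -0.3, -0.1]
opening: 51.1
grasp_force: 50.0
```

```bash
python3 -c "
from workcell import *
s=state();print(s['wrist_torque'],s['ft_force'],s['eef_pos'],s['ee_rot'][:,1],s['joints'][5],s['opening'])"
```

```text
[-0.02761633  0.03500349 -0.00840929] [ 0.56422088 -0.33139159 -0.14498972] [570.81662886  24.37168854  78.69312986] [ 2.01411265e-01 -9.79506762e-01  7.60346456e-05] 1.3660408749875101 51.112325283314476
```

It's free: it rose 8 mm with no resistance. I'm lifting to +100 mm.

>>> move_arm --increments '[0,0,0,12,0,0,0,0,24,0,0,0,0,36,0,0,0,0,48,0,0,0,0,60,0]'

```text
time: 12.72
eef_pos: [570.9, 24.4, 140.2]
ee_rot: [[0.98, 0.199, 0.001], [0.199, -0.98, 0.0], [0.001, 0.0, -1.0]]
ft_force: [-0.5, -0.0, -0.7]
opening: 51.5
grasp_force: 50.0
```

>>> move_arm --increments '[0,0,0,12,0,0,0,0,22,0,0,0,0,32,0,0,0,0,32,0,0,0,0,32,0]'

```text
time: 13.13
eef_pos: [570.9, 24.4, 170.7]
ee_rot: [[0.98, 0.199, 0.001], [0.199, -0.98, 0.0], [0.001, 0.0, -1.0]]
ft_force: [-0.3, -0.5, -0.4]
opening: 50.9
grasp_force: 50.0
```

>>> move_arm --increments '[0,0,0,0,0,0,0,0,0,0,0,0,0,0,0,0,0,0,0,0]'

```text
time: 13.47
eef_pos: [570.6, 24.4, 169.8]
ee_rot: [[0.98, 0.199, -0.001], [0.199, -0.98, 0.0], [-0.001, -0.0, -1.0]]
ft_force: [0.8, -0.2, 0.3]
opening: 51.5
grasp_force: 50.0
```

Run:
```python
from h import *
s=state();print(s['time'],s['eef_pos'],s['opening'],s['grasp_force'],abs(s['qd']).max())
p,d=capture('side');cv2.imwrite('pics/s3.png',cv2.resize(p[60:300,160:400],None,fx=2.5,fy=2.5,interpolation=2))
```

```text
13.4667 [570.56789132  24.3932277  169.78137865] 51.47405487907552 49.99699358828366 0.004612748221395589
```

View pics/s3.png

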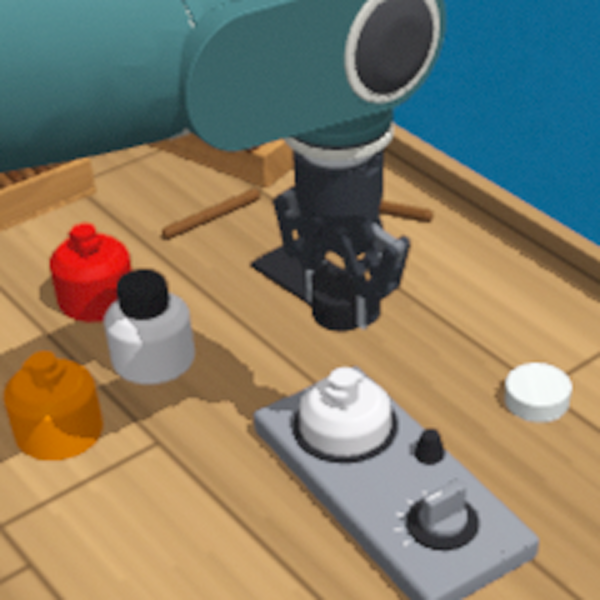

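The cap is held upright at (347,300) above the open neck at (345,390). The dial is unchanged and the spare tank still has its cap on. I'm handing the job in.

```bash
python3 -c "
from workcell import *
print(close_job())"
```

```text
the job is handed in; nothing more can be done
None
```

I turned the dial to its off stop, unscrewed the seated tank's reverse-thread cap clockwise, and handed the job in at about 13.5 s with the cap held upright about 10 cm above its tank; no verdict was returned.

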